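# Select a filter with the lock knob, then shut the light-tight hatch

### The arm

A 6-joint arm with a two-finger parallel gripper is mounted at the origin on the work surface. World frame = base frame: x ahead of the robot, y to its left, z up, the work surface at z = 0. Lengths are in m, angles in degrees, forces in N, time in s.
With the tool pointing down it reaches from about 0.15 to 0.775 m from the base axis. Payload 6.1 kg.
Tool frame: the origin (TCP) lies midway between the tips of the shut fingers; the grasp point (between the pads) lies 19 mm behind it; z points along the fingers, x is the direction in which the jaws open and shut, and the axes are right-handed (so a half turn about z gives the same grasp; the last joint's range is limited). The gripper opens to 85 mm and grips with 20 to 120 N. Pads are 22 mm wide; open, the fingers measure 114 mm over their backs; the gripper's body (76 mm by 85 mm) begins 54 mm behind the grasp point. The pads swing forward as they close: fully open they stand 13 mm farther back than shut.
Start: joints at [-77.006, 7.208, -2.269, 80.523, 0, 90], TCP at [0.118, -0.512, 0.231] pointing down, gripper open.
Joint ranges: [-155.77, 155.77], [-54.66, 111.73], [-72.52, 77.12], [-102.08, 115.82], [-83.92, 84.16], [-180, 180]. Speed limits (degrees/s): [136.94, 136.94, 172.46, 180, 180, 180].

### API

Orientations are given as [roll, pitch, yaw] about the fixed x, y, z axes, in that order (R = Rz(yaw) Ry(pitch) Rx(roll)).
In Python, from station import bot gives the robot as it stands. The module is installed in compiled form; this text tells all that it offers.
- The arm moves only by the tool move_arm, never from a script. Its argument "rows" is a list of rows, each a list of 2 entries, a list of its own where there are three numbers: the shift along the world's x, y, z in m, then the turn, a rotation vector about the world's x, y, z in degrees. A call has exactly 10 rows; each row is the pose to reach, as a shift and turn from the pose measured when the call began; what a row does not reach only later rows make up. A row lasts 1/10 s, in which the tool goes at most 50 mm and 8.59 degrees, less where a joint would pass 70% of its speed; a pose out of reach is approached as far as the arm can. A call with a gripper value outside its range is refused whole. "hand" is the opening, from 0 (shut) to 1 (fully open), set as the call begins (left out, the last holds). The fingers move at their own pace and stop on an object; "force" is the grip in N (left out, the last holds). Time passes only in rows, so rows that repeat a pose let the fingers close, or fill a call up. It gives the time, the measured TCP pose, the force and the opening at its end, in the units of the state.
- bot.state(): the state, without advancing time (a new reading comes with each control period).
- bot.capture(name): name is "scene" or "top"; returns a dict with "color" (480x640x3 uint8, red, green, blue), "fov_y" (degrees; the focal length in pixels is half the picture's height over the tangent of half this angle, whatever the lens; pixels are square), "cx", "cy" (the principal point, pixels), "dist_coeffs" ([k1, k2, p1, p2, k3] as OpenCV has them; the pictures are not rectified), "position" and "orientation" of the camera in the world. Camera axes: x right, y up, looking along -z (the intrinsics and any distortion apply to the point x, -y, -z); pixel columns grow to the right and rows downward; lengths in m; the calibration is good to about 2 mm. A picture is of the moment at which its call begins. There is no depth.
- bot.hand_in(): hands the job in, once; it reports no verdict.
Trained networks look in the newest picture that a camera, given by its name, has taken for a name from the list of things; names that differ only in an ending like _2 or _b are one class to them, and where a whole thing is asked for, a point or a joint stands for the part that bears it (a point fixed in the world has none). Each returns a list of dicts, best first, with "score" (0 to 1); they miss things now and then, are a little off and sometimes report something else, mostly with a low value. They report only what shows in the picture. A call takes as long as a camera call.
- bot.boxes_of(camera, query): "box" ([centre column, centre row, width, height] in pixels, round what is visible of it).
- bot.landmark_of(camera, query): "position" ([column, row] in pixels: a listed point, or the origin of a listed thing).
The state is a dict: "clock": time; "joint_pos": joint angles; "joint_vel": joint speeds; "effort": joint torques, N m; "position": TCP position; "orientation": TCP orientation; "wrist_force": force on the tool from outside, world axes, zero at the start; "ft_torque": the same for the moment, N m; "finger_gap": finger opening in m.
Only numpy, scipy, OpenCV 4.12 (cv2) and the standard library are available. Lean on these libraries where they do the work, as an engineer would, in place of code of your own. Each camera call takes 0.05 s, during which the arm holds its last target.

### The job

The hatch of the light-tight optics box has been left open. Select the green filter: pull the filter wheel's lock knob up to free it, turn it until its white pointer is over the green dot, and push it back down fully home so that it locks. Then slide the hatch fully shut over it, and leave the other things on the desk where they are.

Things in the scene. Friction and masses are not known exactly. Their poses are not given: they have to be found in the camera images.
- optics_box: Grey sheet-metal optics box, fixed to the desk, 240 x 420 x 101 mm (its x, y, z). Two aluminium rails along y (at x = -101 and +101 mm, 8 mm wide) and a low bar across each end raise it to 112 mm. Origin: centre of its underside, on the desk; z up. The knob stands inside, under the opening in its top at y = -95 mm; the hatch parks over its +y half
- opening (a point): Centre of the opening in the box's top, on the knob axis, 101 mm above the desk, at (0, -95) mm in the box; axes as the box's. The opening is 170 x 170 mm. Below it a flat deck at height 40 mm carries the black dial plate (124 mm across, top at height 44 mm) and, in the two +x corners, collimators up to height 54 mm, 93 mm from the knob axis
- knob_grip (a point): Point on the knob's upright axis at the height to grip it: 80 mm above the desk when down; it rises with the knob. The knob is a knurled aluminium cylinder 36 mm in diameter, from 23 mm below to 16 mm above this point, on a black skirt 56 mm across whose top lies 23 mm below this point. Its axis stands at (0, -95) mm in the box. The frame turns with the knob: pointer along its -x
- pointer_tip (a point): Tip of the white pointer (4 mm wide) that sticks out from the knob's skirt, 46 mm from the axis and 26 mm below knob_grip, 10 mm above the dial plate when the knob is down; it turns and rises with the knob
- knob_lift (a joint): How far the knob is pulled up, m: 0 = down and locked, 0.012 = fully up. Pulling up takes about 6 N, pushing down about 4 N; friction holds it where it is left. Below 5 mm its lock pin stands in one of the slots 30 degrees apart under the skirt and it cannot turn; from 7 mm it is free. The slots' edges slope, so pressed down 5 degrees off it still finds its slot. Raised more than 6 mm it blocks the hatch
- knob_turn (a joint): Angle of the knob about its axis, rad, growing counter-clockwise seen from above, stops at -1.25 and +1.25; 0 = pointer towards the box's -x, where it starts (give or take 0.04, the pin's play in its slot being 0.07). Turns with light friction (0.03 N m) when raised and stays where it is left. The four dots and their slots lie at -1.047, -0.524, +0.524 and +1.047, in any order
- green_dot: Green dot, 14 mm across and 0.8 mm thick, stuck on the dial plate, 46 mm from the knob axis: it marks the wanted filter. Origin: its centre. A red, a yellow and a blue dot like it mark the other filters; which dot is where changes
- hatch (a joint): How far the hatch is open, m: 0 = fully shut against its end stop, 0.2 = fully open; it opens along the box's +y and shuts along -y. Slides with about 2 N of friction and stays where it is left
- hatch_bar (a point): Middle of the top edge of the yellow bar on the hatch, by which it is pushed or pinched: 80 mm (box x) by 12 mm (box y), 24 mm high, top 129.5 mm above the desk. The hatch is a dark panel 188 x 190 x 3 mm, its top 105.5 mm above the desk; the bar lies 70 mm towards +y from the panel's centre. Shut, the bar's middle is at (0, -25) mm in the box
- tape_roll: Bystander: roll of blue tape lying flat, 90 mm across, 19 mm high; origin under its centre
- marker_pen: Bystander: white marker pen with black cap lying on the desk, 140 mm long along its x, 17 mm thick; origin under its middle
- multimeter: Bystander: green hand multimeter lying on its back, 155 x 82 x 42 mm; origin under its centre
- bit_case: Bystander: grey case of screwdriver bits, 130 x 75 x 25 mm; origin under its centre

How it is judged (in metres and radians):
On the way, in this order (a step that is already met when the one before it is completed fails the run):
1. the lock knob is pulled up by more than 6 mm (value of joint knob_lift above 0.006 m), for 0.2 s.
2. the knob is pushed fully down again with its pointer over the green dot, before the hatch is shut (value of joint knob_lift below 0.002 m and horizontal distance between pointer_tip and green_dot below 0.007 m and value of joint hatch above 0.1 m), for 0.2 s.
At the end, for the whole second after the job is handed in: The knob is down (less than 2 mm above its locked place) with the tip of its pointer within 7 mm of the green dot's centre (seen from above), and the hatch is shut to within 6 mm of its stop and at rest (value of joint knob_lift below 0.002 m and horizontal distance between pointer_tip and green_dot below 0.007 m and value of joint hatch below 0.006 m and velocity of joint hatch between -0.01 and 0.01 m/s); the robot touches nothing.
It fails at once if the tape roll is moved by more than 30 mm (distance of tape_roll from where it was at the start of the episode above 0.03 m).
It fails at once if the marker pen is moved by more than 30 mm (distance of marker_pen from where it was at the start of the episode above 0.03 m).
It fails at once if the multimeter is moved by more than 30 mm (distance of multimeter from where it was at the start of the episode above 0.03 m).
It fails at once if the bit case is moved by more than 30 mm (distance of bit_case from where it was at the start of the episode above 0.03 m).
It also fails if it takes over 48 s, if anything falls off the work surface, if the arm or the gripper's body presses on something with over 40 N, if the wrist force passes 120 N, or if a joint passes its speed limit or range.

## Working session

There is one attempt and no reset: what is moved stays moved. The work goes in short steps, Python scripts to look and compute and a tool call to move; the robot and the scene stay as the last step left them, time stands still between calls to the robot, and variables do not carry over. Pictures are saved under pics/ and viewed, and the job is handed in when it is done.

Besides the shell and the picture viewer there is one more tool, called after "Emit:" as name(argument=value, ...), one argument or row to a line, values as JSON. move_arm: Moves the arm, as the interface text tells. Its arguments: {"type":"object","properties":{"rows":{"type":"array"},"hand":{"type":"number"},"force":{"type":"number"}},"required":["rows"]}

```bash
mkdir -p pics; cat > h.py <<'E'
import numpy as np, cv2
from scipy.spatial.transform import Rotation as R
from station import bot
def cap(n,save=None):
    c=bot.capture(n)
    if save: cv2.imwrite('pics/'+save+'.png',c['color'][:,:,::-1])
    return c
def Rm(o):
    o=np.array(o)
    return o if o.shape==(3,3) else (R.from_quat(o).as_matrix() if o.size==4 else R.from_euler('xyz',o,degrees=True).as_matrix())
def ray(c,p):
    f=240/np.tan(np.radians(c['fov_y']/2)); K=np.array([[f,0,c['cx']],[0,f,c['cy']],[0,0,1]])
    u=cv2.undistortPoints(np.array([[p]],float),K,np.array(c['dist_coeffs'],float))[0,0]
    return np.array(c['position']),Rm(c['orientation'])@np.array([u[0],-u[1],-1])
def atz(c,p,z):
    o,d=ray(c,p); return o+d*(z-o[2])/d[2]
def proj(c,P):
    f=240/np.tan(np.radians(c['fov_y']/2)); K=np.array([[f,0,c['cx']],[0,f,c['cy']],[0,0,1]])
    q=Rm(c['orientation']).T@(np.array(P)-c['position']); q=q*[1,-1,-1]
    return cv2.projectPoints(q[None,None],np.zeros(3),np.zeros(3),K,np.array(c['dist_coeffs'],float))[0].ravel()
E
python3 - <<'E'
from h import *
for n in['scene','top']:
    c=cap(n,n+'0'); print(n,c['fov_y'],c['position'],c['orientation'],c['dist_coeffs'])
    for q,z in[('opening',.101),('knob_grip',.08),('pointer_tip',.054),('green_dot',.0448),('hatch_bar',.1295),('optics_box',0)]:
        for r in bot.landmark_of(n,q)[:2]: print(q,r['score'],np.round(r['position'],1),atz(c,r['position'],z).round(4))
print(bot.state())
E
```

```text
scene 56.49022643718387 [0.81528402 0.46964037 1.02999608] [ 32.79018045  -0.66002222 147.03448894] [0.01418818 0.         0.         0.         0.        ]
opening 0.88 [272.9 214.2] [ 0.5486 -0.1466  0.101 ]
knob_grip 0.9 [270.1 220.4] [ 0.5584 -0.1474  0.08  ]
pointer_tip 0.59 [288.  214.9] [ 0.5023 -0.1542  0.054 ]
hatch_bar 0.71 [344.8 273.5] [0.501  0.104  0.1295]
optics_box 0.91 [298.4 257.8] [ 0.533  -0.0537  0.    ]
top 47.88574481135074 [ 0.34414999 -0.01820551  1.48137515] [  5.38397559  -0.13499332 -90.05655659] [-0.00016663  0.          0.          0.          0.        ]
opening 0.98 [358.6 217.5] [ 0.5506 -0.1377  0.101 ]
knob_grip 0.65 [359.6 218.1] [ 0.5522 -0.1421  0.08  ]
knob_grip 0.49 [163.9 302.1] [0.3339 0.3644 0.08  ]
pointer_tip 0.67 [362.2 240. ] [ 0.4973 -0.1508  0.054 ]
green_dot 0.51 [489.9 228.8] [ 0.5282 -0.4943  0.0448]
green_dot 0.35 [372.7 235.3] [ 0.5109 -0.1799  0.0448]
hatch_bar 0.7 [265.9 235.5] [0.5008 0.0985 0.1295]
hatch_bar 0.46 [324.1 225.8] [ 0.5253 -0.048   0.1295]
optics_box 0.82 [324.7 227.8] [ 0.537  -0.0525  0.    ]
{'clock': 0.7, 'joint_pos': array([-7.70084261e+01,  7.20609619e+00, -2.26835908e+00,  8.05217407e+01,
        1.26002039e-03,  9.00006673e+01]), 'joint_vel': array([ 0.01761143,  0.09766844,  0.00388935, -0.01709346, -0.12371076,
        0.03356757]), 'effort': array([ 1.34043084e-04, -4.35554910e+01,  3.53023231e+01,  9.01012845e-04,
       -1.00432546e-04, -1.58505060e-06]), 'position': array([ 0.11803022, -0.51155938,  0.23131465]), 'orientation': array([-1.79998740e+02, -3.80397857e-03, -7.70090934e+01]), 'wrist_force': array([-0.83648726,  0.53623539,  0.56130842]), 'ft_torque': array([-0.0767076 , -0.00333098,  0.04500798]), 'finger_gap': 0.08552108334767414}
```

```bash
python3 - <<'E'
import cv2
a=cv2.imread('pics/top0.png')
cv2.imwrite('pics/top_crop.png',cv2.resize(a[160:280,220:420],None,fx=4,fy=4,interpolation=cv2.INTER_CUBIC))
E
```

```text
(no output)
```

View pics/top0.png

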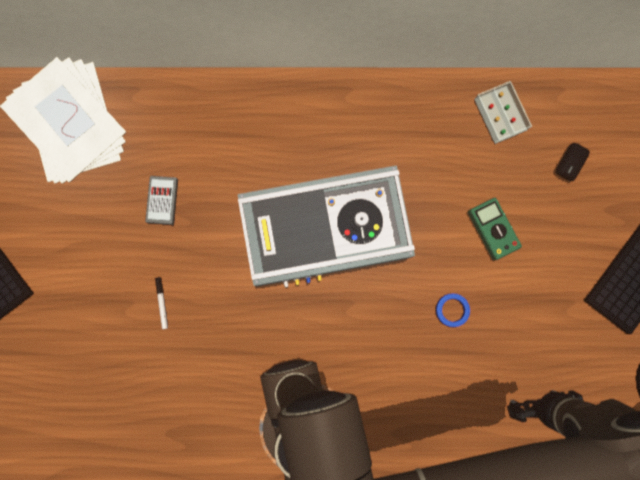

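View pics/top_crop.png

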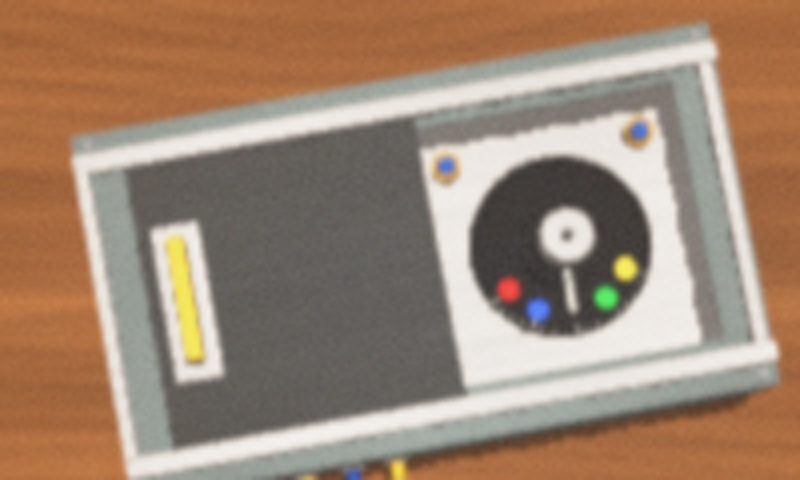

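View pics/scene0.png

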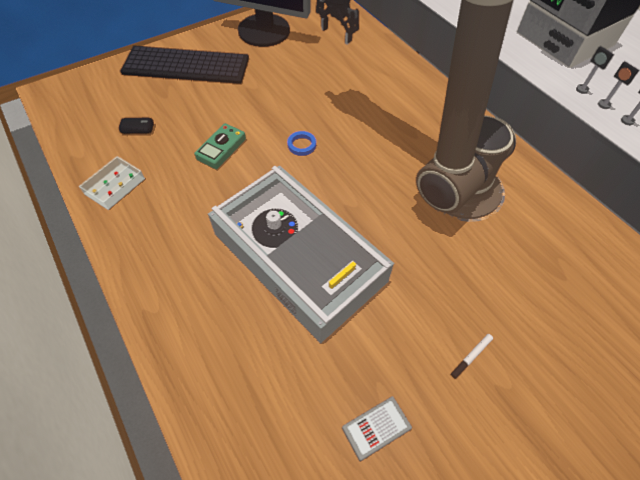

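```bash
python3 - <<'E'
from h import *
c=cap('top'); s=cap('scene')
a=c['color'].astype(int)
# dots by colour, in roi
roi=np.zeros(a.shape[:2],bool); roi[200:250,325:390]=1
r,g,b=a[...,0],a[...,1],a[...,2]
M={'green':(g>r+60)&(g>b+40),'red':(r>g+90)&(r>b+90),'yellow':(r>150)&(g>130)&(b<110),'blue':(b>r+60)&(b>g+40)}
for k,m in M.items():
    y,x=np.nonzero(m&roi); print(k,len(x),x.mean(),y.mean(),atz(c,(x.mean(),y.mean()),.0448).round(4))
roi2=np.zeros_like(roi); roi2[205:265,250:285]=1
y,x=np.nonzero(M['yellow']&roi2); print('bar',len(x),atz(c,(x.mean(),y.mean()),.1295)); 
P=np.array([atz(c,(i,j),.1295)[:2] for i,j in zip(x,y)]); P-=P.mean(0); w,v=np.linalg.eigh(P.T@P); print('bar dir',np.degrees(np.arctan2(v[1,1],v[0,1])), np.ptp(P@v[:,1]))
# rails: bright pixels, lower rail
w=((a.min(2)>195)).astype(np.uint8)
# lower rail: per column lowest bright run; upper rail: topmost
Q={'lo':[], 'up':[]}
for col in range(262,402):
    ys=np.nonzero(w[160:290,col])[0]+160
    if len(ys)<2: continue
    for k,e,sg in(('lo',ys[-1],-1),('up',ys[0],1)):
        run=[e]
        while run[-1]+sg in ys: run.append(run[-1]+sg)
        if len(run)<=8: Q[k].append((col,np.mean(run)))
for k,v in Q.items():
    P=np.array([atz(c,p,.112)[:2] for p in v])
    vx,vy,x0,y0=cv2.fitLine(P.astype(np.float32),cv2.DIST_HUBER,0,.001,.001).ravel()
    if vy<0: vx,vy=-vx,-vy
    print(k,len(P),'yaw',np.degrees(np.arctan2(-vx,vy)),'x at y=-.142',x0+vx/vy*(-.142-y0))
for n,cc in(('top',c),('scene',s)):
    for q,z in[('knob_grip',.08),('hatch_bar',.1295)]:
        print(n,q,[(x['score'],atz(cc,x['position'],z).round(4)) for x in bot.landmark_of(n,q)[:1]])
E
```

```text
green 27 371.1111111111111 233.88888888888889 [ 0.5147 -0.1757  0.0448]
red 23 346.82608695652175 232.0 [ 0.5198 -0.1107  0.0448]
yellow 30 369.93333333333334 223.46666666666667 [ 0.5428 -0.1728  0.0448]
blue 32 349.8125 230.21875 [ 0.5246 -0.1187  0.0448]
bar 109 [0.50209296 0.09820741 0.1295    ]
bar dir -169.45805040777748 0.07759630689045388
lo 140 yaw 10.550858 x at y=-.142 0.44867104
up 136 yaw 10.361873 x at y=-.142 0.6503363
top knob_grip [(0.65, array([ 0.5514, -0.145 ,  0.08  ]))]
top hatch_bar [(0.61, array([0.5028, 0.096 , 0.1295]))]
scene knob_grip [(0.6, array([ 0.5515, -0.0223,  0.08  ]))]
scene hatch_bar [(0.68, array([0.5033, 0.1041, 0.1295]))]
```

Emit:
move_arm(
  rows=[
    [[0.034,0.029,0],[0,0,0]],
    [[0.068,0.058,0],[0,0,0]],
    [[0.102,0.087,0],[0,0,0]],
    [[0.136,0.116,0],[0,0,0]],
    [[0.17,0.145,0],[0,0,0]],
    [[0.204,0.174,0],[0,0,0]],
    [[0.238,0.203,0],[0,0,0]],
    [[0.272,0.232,0],[0,0,0]],
    [[0.306,0.261,0],[0,0,0]],
    [[0.34,0.29,0],[0,0,0]],
  ],
  hand=1,
  force=40,
)

```text
clock: 2.0
position: [0.4593, -0.2201, 0.2315]
orientation: [-180.0, -0.0, -77.0]
wrist_force: [0.9, -0.5, -0.7]
finger_gap: 0.0857
```

Emit:
move_arm(
  rows=[
    [[0.03,0.025,0],[0,0,0]],
    [[0.06,0.05,0],[0,0,0]],
    [[0.0904,0.0744,0],[0,0,0]],
    [[0.0904,0.0744,-0.02],[0,0,0]],
    [[0.0904,0.0744,-0.045],[0,0,0]],
    [[0.0904,0.0744,-0.07],[0,0,0]],
    [[0.0904,0.0744,-0.08],[0,0,0]],
    [[0.0904,0.0744,-0.085],[0,0,0]],
    [[0.0904,0.0744,-0.085],[0,0,0]],
    [[0.0904,0.0744,-0.085],[0,0,0]],
  ],
)

```text
clock: 3.0
position: [0.5502, -0.1459, 0.1478]
orientation: [-179.9, -0.1, -77.0]
wrist_force: [-0.1, -0.5, 0.2]
finger_gap: 0.0852
```

```bash
python3 - <<'E'
from h import *
for n in('scene','top'): 
    c=cap(n,n+'1'); K=np.array([.5497,-.1457]); p=proj(c,[*K,.096]); print(p)
    x,y=map(int,p); im=c['color'][max(0,y-60):y+60,x-80:x+80,::-1]; cv2.imwrite('pics/%s1c.png'%n,cv2.resize(im,None,fx=4,fy=4,interpolation=cv2.INTER_CUBIC))
print(bot.state()['position'])
E
```

```text
[272.87166812 215.77197772]
[361.52733257 218.13241883]
[ 0.5503078  -0.14594916  0.14783755]
```

View pics/scene1c.png

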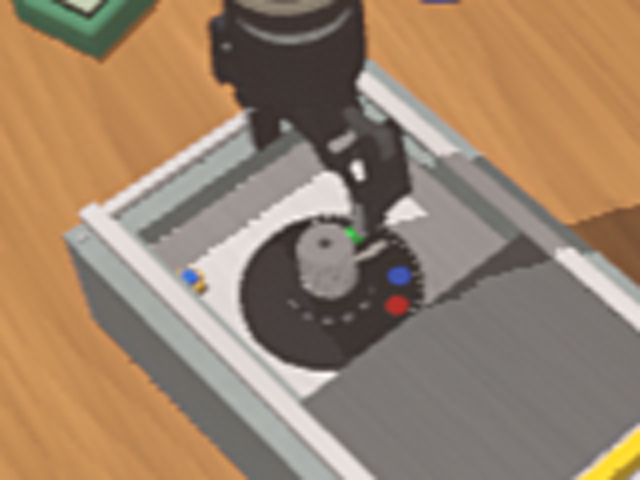

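Emit:
move_arm(
  rows=[
    [[0,0,-0.015],[0,0,0]],
    [[0,0,-0.03],[0,0,0]],
    [[0,0,-0.045],[0,0,0]],
    [[0,0,-0.055],[0,0,0]],
    [[0,0,-0.065],[0,0,0]],
    [[0,0,-0.075],[0,0,0]],
    [[0,0,-0.08],[0,0,0]],
    [[0,0,-0.084],[0,0,0]],
    [[0,0,-0.084],[0,0,0]],
    [[0,0,-0.084],[0,0,0]],
  ],
)

```text
clock: 4.1
position: [0.5505, -0.146, 0.0641]
orientation: [-179.8, -0.1, -77.0]
wrist_force: [-1.1, -0.2, -0.2]
finger_gap: 0.0856
```

Emit:
move_arm(
  rows=[
    [[0,0,0],[0,0,0]],
    [[0,0,0],[0,0,0]],
    [[0,0,0],[0,0,0]],
    [[0,0,0],[0,0,0]],
    [[0,0,0],[0,0,0]],
    [[0,0,0],[0,0,0]],
    [[0,0,0],[0,0,0]],
    [[0,0,0],[0,0,0]],
    [[0,0,0],[0,0,0]],
    [[0,0,0],[0,0,0]],
  ],
  hand=0,
  force=40,
)

```text
clock: 5.1
position: [0.5509, -0.1467, 0.0647]
orientation: [-179.8, -0.2, -77.0]
wrist_force: [-0.3, -5.2, 5.2]
finger_gap: 0.0349
```

Emit:
move_arm(
  rows=[
    [[0,0,0.002],[0,0,0]],
    [[0,0,0.004],[0,0,0]],
    [[0,0,0.006],[0,0,0]],
    [[0,0,0.008],[0,0,0]],
    [[0,0,0.01],[0,0,0]],
    [[0,0,0.011],[0,0,0]],
    [[0,0,0.011],[0,0,0]],
    [[0,0,0.011],[0,0,0]],
    [[0,0,0.011],[0,0,0]],
    [[0,0,0.011],[0,0,0]],
  ],
)

```text
clock: 6.1
position: [0.5508, -0.1467, 0.0748]
orientation: [-179.9, -0.2, -77.0]
wrist_force: [2.8, -3.9, -4.4]
finger_gap: 0.0346
```

```bash
cat > look.py <<'E'
from h import *
import sys
t=sys.argv[1]
ims=[]
for n in('scene','top'):
    c=cap(n); p=proj(c,[.5497,-.1457,.08])
    x,y=map(int,p); ims.append(cv2.resize(c['color'][y-35:y+40,x-50:x+50,::-1],(400,300),interpolation=cv2.INTER_CUBIC))
    print(n,[(r['score'],atz(c,r['position'],.054).round(4)) for r in bot.landmark_of(n,'pointer_tip')[:1]])
cv2.imwrite('pics/%s.png'%t,np.hstack(ims))
s=bot.state(); print(s['position'],s['orientation'],s['wrist_force'],s['finger_gap'],s['ft_torque'])
E
python3 look.py l2
```

```text
scene [(0.65, array([ 0.4991, -0.1658,  0.054 ]))]
top []
[ 0.55073196 -0.14674116  0.0747659 ] [-1.79868918e+02 -1.71963875e-01 -7.70309176e+01] [ 3.00606237 -4.74078746 -4.18673092] 0.034990785243802426 [-0.84109717 -0.42105398  0.03431747]
```

View pics/l2.png

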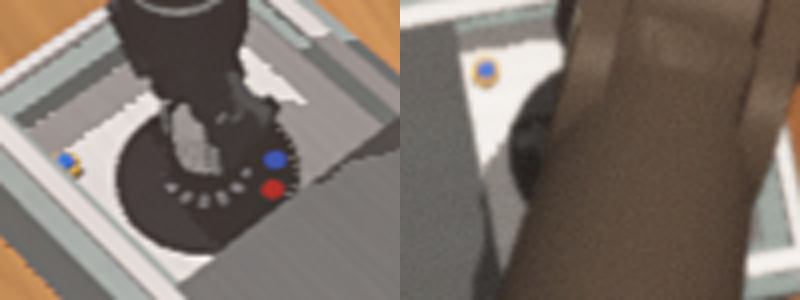

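Emit:
move_arm(
  rows=[
    [[0,0,0],[0,0,4]],
    [[0,0,0],[0,0,8]],
    [[0,0,0],[0,0,12]],
    [[0,0,0],[0,0,16]],
    [[0,0,0],[0,0,20]],
    [[0,0,0],[0,0,24]],
    [[0,0,0],[0,0,27]],
    [[0,0,0],[0,0,30]],
    [[0,0,0],[0,0,30]],
    [[0,0,0],[0,0,30]],
  ],
)

```text
clock: 7.3
position: [0.5505, -0.1464, 0.0746]
orientation: [-179.9, -0.1, -47.1]
wrist_force: [-0.5, -1.2, 0.8]
finger_gap: 0.0354
```

```bash
python3 look.py l3
```

```text
scene [(0.52, array([ 0.5111, -0.1778,  0.054 ]))]
top []
[ 0.55051874 -0.14640058  0.07466838] [-1.79860678e+02 -1.27135617e-01 -4.70519399e+01] [-0.50203102 -0.99567046  0.81565918] 0.03481065990302005 [-0.15776267  0.25458021 -0.02938842]
```

View pics/l3.png

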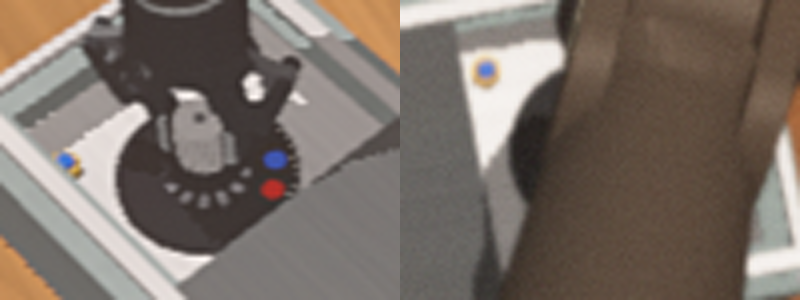

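Emit:
move_arm(
  rows=[
    [[0,0,-0.002],[0,0,0]],
    [[0,0,-0.004],[0,0,0]],
    [[0,0,-0.006],[0,0,0]],
    [[0,0,-0.008],[0,0,0]],
    [[0,0,-0.01],[0,0,0]],
    [[0,0,-0.011],[0,0,0]],
    [[0,0,-0.012],[0,0,0]],
    [[0,0,-0.0125],[0,0,0]],
    [[0,0,-0.0125],[0,0,0]],
    [[0,0,-0.0125],[0,0,0]],
  ],
)

```text
clock: 8.5
position: [0.5507, -0.1464, 0.0645]
orientation: [-179.8, -0.2, -47.1]
wrist_force: [-7.1, 0.7, 19.5]
finger_gap: 0.0351
```

Emit:
move_arm(
  rows=[
    [[0,0,0],[0,0,0]],
    [[0,0,0],[0,0,0]],
    [[0,0,0],[0,0,0]],
    [[0,0,0],[0,0,0]],
    [[0,0,0],[0,0,0]],
    [[0,0,0.02],[0,0,0]],
    [[0,0,0.05],[0,0,0]],
    [[0,0,0.09],[0,0,0]],
    [[0,0,0.13],[0,0,0]],
    [[0,0,0.165],[0,0,0]],
  ],
  hand=1,
)

```text
clock: 9.5
position: [0.5507, -0.1463, 0.2314]
orientation: [-179.8, -0.2, -47.1]
wrist_force: [0.8, -0.8, 0.1]
finger_gap: 0.085
```

```bash
python3 look.py l4
```

```text
scene [(0.66, array([ 0.5138, -0.1748,  0.054 ]))]
top []
[ 0.55122573 -0.14647459  0.22997144] [-179.73962933   -0.28959383  -47.05057834] [ 0.31944733 -1.03227054 -1.18489187] 0.08501423788543704 [-0.00473956  0.00076706  0.00132496]
```

View pics/l4.png

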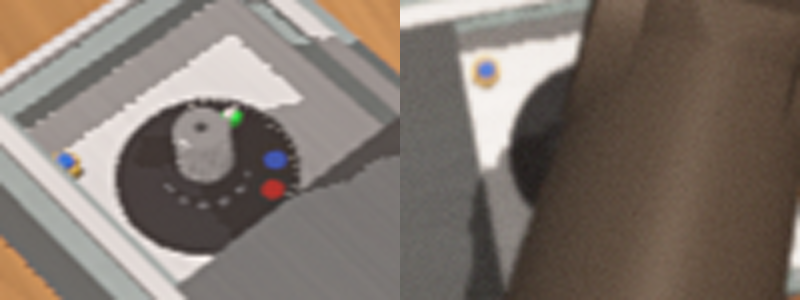

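Emit:
move_arm(
  rows=[
    [[-0.006,0.03,0],[0,0,6.5]],
    [[-0.012,0.061,0],[0,0,13]],
    [[-0.018,0.092,0],[0,0,19.5]],
    [[-0.024,0.123,0],[0,0,26]],
    [[-0.03,0.153,0],[0,0,32.5]],
    [[-0.036,0.184,0],[0,0,39]],
    [[-0.042,0.214,0],[0,0,45]],
    [[-0.048,0.245,0],[0,0,51]],
    [[-0.054,0.272,0],[0,0,57.5]],
    [[-0.054,0.272,0],[0,0,57.5]],
  ],
  hand=0,
)

```text
clock: 10.7
position: [0.4958, 0.1278, 0.2279]
orientation: [-179.7, -0.1, 10.8]
wrist_force: [-0.5, -0.9, 0.1]
finger_gap: 0.0
```

```bash
python3 - <<'E'
from h import *
for n in('scene','top'):
    c=cap(n,n+'5')
    print(n,[(r['score'],atz(c,r['position'],.1295).round(4)) for r in bot.landmark_of(n,'hatch_bar')[:1]])
    print(n,[(r['score'],atz(c,r['position'],.054).round(4)) for r in bot.landmark_of(n,'pointer_tip')[:1]])
print(bot.state()['position'],bot.state()['orientation'],bot.state()['finger_gap'])
E
```

```text
scene [(0.84, array([0.5087, 0.1052, 0.1295]))]
scene [(0.9, array([ 0.5075, -0.185 ,  0.054 ]))]
top [(0.79, array([0.499 , 0.1005, 0.1295]))]
top [(0.92, array([ 0.505 , -0.1676,  0.054 ]))]
[0.49724256 0.12466094 0.2294435 ] [-179.7478393    -0.24021757   10.33775292] -3.3197853246856466e-06
```

View pics/top5.png

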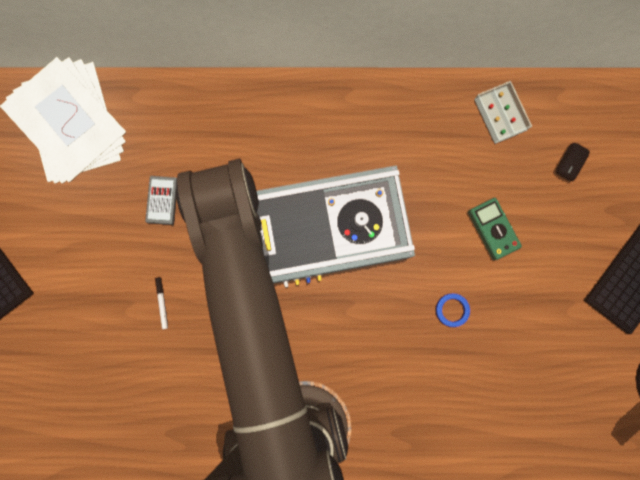

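View pics/scene5.png

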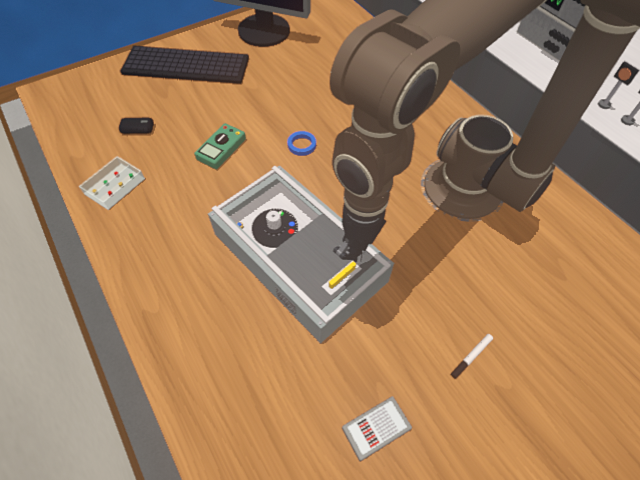

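```bash
python3 - <<'E'
import cv2
a=cv2.imread('pics/top5.png')
cv2.imwrite('pics/t5c.png',cv2.resize(a[180:255,310:410],None,fx=6,fy=6,interpolation=cv2.INTER_CUBIC))
E
```

```text
(no output)
```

View pics/t5c.png

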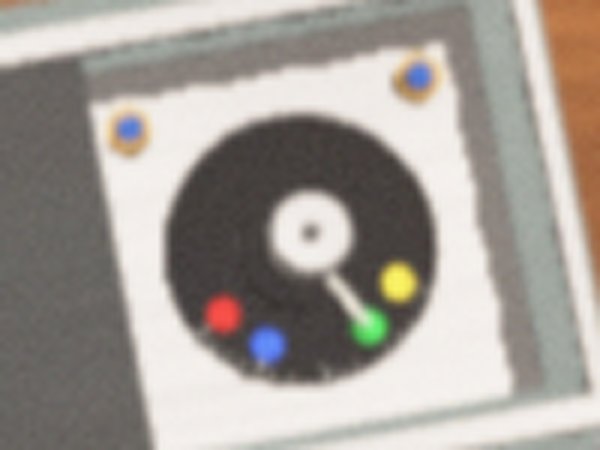

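The pointer tip lies on the green dot (crop pixel 370,325). Next I lower the shut fingers behind the bar.

Emit:
move_arm(
  rows=[
    [[0,0,-0.03],[0,0,0]],
    [[0,0,-0.06],[0,0,0]],
    [[0,0,-0.08],[0,0,0]],
    [[0,0,-0.095],[0,0,0]],
    [[0,0,-0.105],[0,0,0]],
    [[0,0,-0.112],[0,0,0]],
    [[0,0,-0.114],[0,0,0]],
    [[0,0,-0.114],[0,0,0]],
    [[0,0,-0.114],[0,0,0]],
    [[0,0,-0.114],[0,0,0]],
  ],
)

```text
clock: 12.0
position: [0.4977, 0.1248, 0.1161]
orientation: [-179.7, -0.3, 10.3]
wrist_force: [0.3, -0.4, -0.6]
finger_gap: 0.0002
```

```bash
python3 - <<'E'
from h import *
c=cap('scene'); cv2.imwrite('pics/s6.png',cv2.resize(c['color'][210:340,260:420,::-1],None,fx=4,fy=4))
s=bot.state();print(s['position'],s['wrist_force'])
E
```

```text
[0.49761247 0.12477277 0.11607088] [-1.02338854 -0.45825482 -0.06017788]
```

View pics/s6.png

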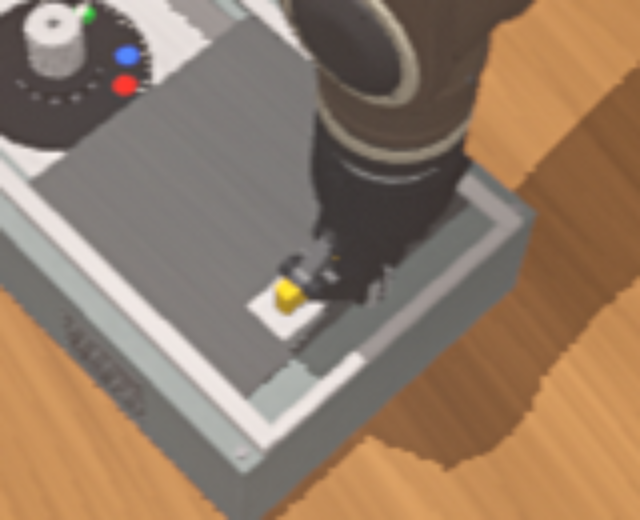

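Emit:
move_arm(
  rows=[
    [[0.002,-0.01,0],[0,0,0]],
    [[0.004,-0.02,0],[0,0,0]],
    [[0.006,-0.034,0],[0,0,0]],
    [[0.009,-0.048,0],[0,0,0]],
    [[0.0115,-0.062,0],[0,0,0]],
    [[0.014,-0.076,0],[0,0,0]],
    [[0.0167,-0.09,0],[0,0,0]],
    [[0.0193,-0.104,0],[0,0,0]],
    [[0.022,-0.118,0],[0,0,0]],
    [[0.0245,-0.132,0],[0,0,0]],
  ],
)

```text
clock: 13.05
position: [0.5223, -0.0084, 0.116]
orientation: [-179.7, -0.3, 10.3]
wrist_force: [1.2, 2.7, 1.4]
finger_gap: -0.0001
```

Force 2.7 N: the hatch is sliding. About 52 mm remain.

Emit:
move_arm(
  rows=[
    [[0.0019,-0.01,0],[0,0,0]],
    [[0.0037,-0.02,0],[0,0,0]],
    [[0.0056,-0.03,0],[0,0,0]],
    [[0.0074,-0.04,0],[0,0,0]],
    [[0.0084,-0.045,0],[0,0,0]],
    [[0.0093,-0.049,0],[0,0,0]],
    [[0.0097,-0.051,0],[0,0,0]],
    [[0.01,-0.053,0],[0,0,0]],
    [[0.0102,-0.054,0],[0,0,0]],
    [[0.0102,-0.054,0],[0,0,0]],
  ],
)

```text
clock: 14.05
position: [0.5321, -0.0621, 0.1159]
orientation: [-179.7, -0.3, 10.4]
wrist_force: [-1.4, 3.8, 1.9]
finger_gap: 0.0001
```

Not clearly at the stop yet, so I push on gently.

Emit:
move_arm(
  rows=[
    [[0.0002,-0.001,0],[0,0,0]],
    [[0.0004,-0.002,0],[0,0,0]],
    [[0.0006,-0.003,0],[0,0,0]],
    [[0.0007,-0.004,0],[0,0,0]],
    [[0.0009,-0.005,0],[0,0,0]],
    [[0.0009,-0.005,0],[0,0,0]],
    [[0.0009,-0.005,0],[0,0,0]],
    [[0.0009,-0.005,0],[0,0,0]],
    [[0.0009,-0.005,0],[0,0,0]],
    [[0.0009,-0.005,0],[0,0,0]],
  ],
)

```text
clock: 15.05
position: [0.5321, -0.0622, 0.1159]
orientation: [-179.1, -0.3, 10.5]
wrist_force: [-4.2, 20.3, 4.4]
finger_gap: 0.0002
```

Emit:
move_arm(
  rows=[
    [[-0.001,0.006,0],[0,0,0]],
    [[-0.002,0.012,0],[0,0,0]],
    [[-0.003,0.015,0.01],[0,0,0]],
    [[-0.003,0.015,0.04],[0,0,0]],
    [[-0.003,0.03,0.08],[0,0,0]],
    [[-0.003,0.07,0.11],[0,0,0]],
    [[-0.01,0.11,0.13],[0,0,0]],
    [[-0.03,0.15,0.13],[0,0,0]],
    [[-0.05,0.19,0.13],[0,0,0]],
    [[-0.07,0.23,0.13],[0,0,0]],
  ],
)

```text
clock: 16.05
position: [0.4617, 0.1688, 0.247]
orientation: [-179.2, -0.4, 10.5]
wrist_force: [0.1, 0.4, -0.3]
finger_gap: -0.0003
```

```bash
python3 - <<'E'
from h import *
ims=[]
for n,b in(('scene',(150,350,190,410)),('top',(150,290,225,420))):
    c=cap(n); ims.append(cv2.resize(c['color'][b[0]:b[1],b[2]:b[3],::-1],(400,360)))
    print(n,[(r['score'],atz(c,r['position'],.1295).round(4)) for r in bot.landmark_of(n,'hatch_bar')[:1]])
    if n=='top':
        a=c['color'].astype(int); m=(a[...,0]>150)&(a[...,1]>130)&(a[...,2]<110); m[:200]=0;m[265:]=0;m[:,:290]=0;m[:,390:]=0
        y,x=np.nonzero(m); print(len(x),atz(c,(x.mean(),y.mean()),.1295),'expect',.5497-.182*.07,-.1457+.983*.07)
cv2.imwrite('pics/l7.png',np.hstack(ims))
s=bot.state();print(s['position'],s['wrist_force'],s['clock'])
E
```

```text
scene [(0.97, array([ 0.528 , -0.0799,  0.1295]))]
top [(0.75, array([ 0.54  , -0.0695,  0.1295]))]
108 [ 0.53357602 -0.07556288  0.1295    ] expect 0.53696 -0.07688999999999999
[0.46198519 0.1683889  0.24676937] [-0.21318797  0.44645811 -0.36145274] 16.25
```

View pics/l7.png

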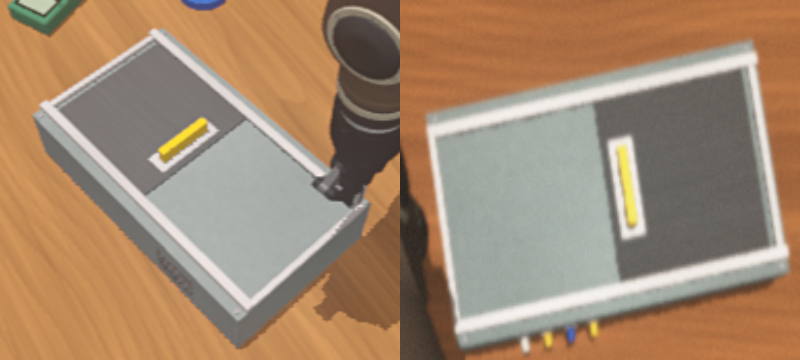

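```bash
python3 -c "
from station import bot
print(bot.hand_in())"
```

```text
the job is handed in; nothing more can be done
None
```

The green filter is selected and locked, the hatch is shut, and the job was handed in at about 16 s of the 48 s allowed. `hand_in` reported no verdict.

**Knob:** I pulled it up about 10 mm, turned it +30° and pushed it down until it bore on its stop with 19.5 N. The gripper was then at the height it first gripped at, within 0.2 mm. I did not measure the knob's lift any other way. In both camera views the pointer tip lay on the green dot, and the scene camera put it about 1–2 mm from the dot's centre.

**Checks that disagreed:** After I let go of the knob, the first pointer-tip fix from the scene camera matched the dot. Later network fixes from both cameras were 12–13 mm off the dot. I went by the enlarged top picture, which shows the tip on the dot.

**Hatch:** I pushed it by the bar until it stopped, with the force rising to 20 N. The yellow bar, located by colour in the top picture, is within about 2 mm of its shut position along the slide. The network's own bar fixes from the two cameras were each up to about 9 mm from where the bar should be, so I relied on the force and the colour measurement.

**End state:** The arm is clear of everything, with wrist force near zero. The gripper's path kept well clear of the four other objects on the desk. I did not measure their positions again at the end.

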